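Free a clamped power module and refit it in its bay

ROBOT

A 6-joint arm with a two-finger parallel gripper is mounted at the origin on the work surface. World frame = base frame: x ahead of the robot, y to its left, z up, the work surface at z = 0. Lengths are in m, angles in rad, forces in N, time in s.
With the tool pointing down it reaches from about 0.25 to 0.725 m from the base axis. Payload 4 kg.
Tool frame: the origin (TCP) lies midway between the tips of the shut fingers; the grasp point (between the pads) lies 19 mm behind it; z points along the fingers, y is the direction in which the jaws open and shut (so a half turn about z gives the same grasp; the last joint's range is limited). The gripper opens to 85 mm and grips with 20 to 120 N. Pads are 22 mm wide; open, the fingers measure 114 mm over their backs; the gripper's body (76 mm by 85 mm) begins 54 mm behind the grasp point. The pads swing forward as they close: fully open they stand 13 mm farther back than shut.
Start: joints at [1.162, 0.241, 0.005, 1.335, 0, 1.571], TCP at [0.199, 0.459, 0.231] pointing down, gripper open.
Joint ranges: [-2.72, 2.72], [-1.05, 1.87], [-1.09, 1.28], [-1.99, 2.15], [-1.42, 1.44], [-3.14, 3.14]. Speed limits (rad/s): [2.79, 2.79, 3.14, 3.14, 3.14, 3.14].

INTERFACE

Orientations are given as a unit quaternion [x, y, z, w].
In Python, from workcell import monitor, cams, order gives the robot as it stands.
- The arm moves only by the tool send_rows, never from a script. Its argument "moves" is a list of rows, each a list of 4 numbers: the shift along the tool's x, y, z as a fraction of full scale, then the turn about the tool's z as a fraction of full scale. A call has 1 to 20 rows; each row shifts and turns the commanded pose from where the row before left it, along the tool's axes as they then stand; what a row does not reach is not made up. Full scale, the value 1, is 100 cm for a shift and 0.1 rad for a turn. A row lasts 1/10 s, in which the tool goes at most 50 mm and 8.59 degrees, less where a joint would pass 70% of its speed; a pose out of reach is approached as far as the arm can. A call with a number of a shift or a turn outside -1 to 1 is refused whole. A call with a gripper value outside its range is refused whole. "claw" is the gripper's target within -1 to 1 (fully open at 1, half-way at 0, shut at -1), set as the call begins (left out, the last holds). The fingers move at their own pace and stop on an object; the grip force is fixed at half the most. Time passes only in rows, so rows that do not move let the fingers close. It gives the time, the measured TCP pose, the force and the opening at its end, in the units of the state.
- monitor.get_obs(): the state, without advancing time (a new reading comes with each control period).
- cams.camera(name): name is "scene" or "top" or "wrist"; returns (picture, depth): 384x512x3 uint8, blue, green, red; 384x512 float32, m along the optical axis (not along the pixel's ray), 0 where there is no reading.
- cams.camera_info(name): a dict with "intrinsics" (3x3 intrinsics, pixels), "T" (4x4, takes a point from camera to world coordinates); the wrist camera has in their place "mount" (4x4, takes a point from camera to tool coordinates, whose origin is the TCP and whose axes are the flange's). Camera axes: x right, y up, looking along -z (the intrinsics and any distortion apply to the point x, -y, -z); pixel columns grow to the right and rows downward; lengths in m; the calibration is good to about 2 mm. A picture is of the moment at which its call begins: read the wrist's pose just before it. camera_info takes no time and is no camera call.
- order.job_done(): hands the job in, once; it reports no verdict.
The state is a dict: "clock": time; "joint_pos": joint angles; "joint_vel": joint speeds; "tau": joint torques, N m; "eef_pos": TCP position; "tool_rot": TCP orientation; "ft_force": force on the tool from outside, world axes, zero at the start; "ft_torque": the same for the moment, N m; "grip_width": finger opening in m.
Only numpy, scipy, OpenCV 4.12 (cv2) and the standard library are available. Lean on these libraries where they do the work, as an engineer would, in place of code of your own. Each camera call takes 0.05 s, during which the arm holds its last target.

TASK

Loosen the clamp that holds the power module in the bench jig (one of the jig's two clamps has a reverse thread and they look the same, so feel which way it gives), draw the module out level without prying, and slide it into the open bay of the power shelf, connector end first and handle outward, fully home against the stop. Let go of it there, and leave the heat sink in the other station and the tub, the drives and the screwdriver where they are.

Things in the scene. Friction and masses are not known exactly. Their poses are not given: they have to be found in the camera images.
- jig: Fixed bench jig: plate 215 x 196 x 12 mm with two like stations at its y = +55 and -55 mm. Origin on the table, midway between them; plate from x = -140 to +75. One station holds the power module, the other the heat sink, each centred at x = 0 on the plate, axes parallel to the jig's. Guide strips 8 mm high, 55 mm apart inside, flank each station from x = -60 to -20; its +x end is open.
- knob_left (a point): Axis of the clamp knob of the station at y = +55 mm of the jig (x = -78), 97 mm above the table: the height to grip it when tight; the point is fixed to the jig. The knob is a black square block 44 x 44 mm, 28 mm high (80 to 108 mm above the table when tight), with a small grey ridge on top. It starts fully tight, its flats parallel to the jig's x and y.
- knob_right (a point): The same point for the like knob at y = -55 mm of the jig. One knob loosens anticlockwise from above, the other clockwise; which is which changes from run to run and cannot be seen. The tightening way it stops dead; the loosening way it turns at 0.6 N m, knob, arm and pin rising together 6 mm per radian to an end stop at 2.2 rad. It stays as left.
- pin_left (a point): Lower tip of the left clamp's 12 mm pin when tight, 17 mm above the table (fixed to the jig). It stands in the loop of the module's handle and clears it after 1.5 rad, so loosen fully. The pin hangs from a steel arm 36 mm wide (x = -139 to -65 of the jig, 56 to 72 mm above the table when tight) on a post 66 mm high at x = -140 to -118.
- pin_right (a point): The same point of the like right clamp. With its clamp loose the module slides out along the jig's +x; the arm overhangs its handle, so draw it 45 mm or more before lifting. The knob bars a grasp on the handle half while the module is in the jig.
- module: Loose power module, about 0.4 kg: steel box 130 (x) x 50 (y) x 40 (z) mm; origin at the centre of the box's underside. The +x end is the connector end. At the -x end is a flat black loop handle 50 mm wide, 2 to 14 mm above the underside, reaching to x = -100; its opening (x = -90 to -65, 30 mm wide) takes the clamp's pin.
- dock: Fixed power shelf: grey housing 155 long, 150 wide, 68 mm high on a 10 mm dark floor plate, with one open bay facing its -x, 62 mm wide, 52 high, 75 deep to the stop. Origin on the table under the centre of a module that is home: there the module's origin is at x = 0, y = 0, z = 10 mm, its axes parallel to the shelf's, with 55 mm of its box and its handle outside.
- bay_mouth (a point): Middle of the lower edge of the bay's mouth: x = -10, y = 0, z = 10 mm of the power shelf. A strap 22 mm long bridges the bay's top at the mouth, 62 to 68 mm above the table; behind it the bay is open above, between side blocks as high as the housing. The floor plate is flat and runs on 55 mm out in front of the mouth.
- handle (a point): Middle of the cross-bar of the module's handle, at x = -95, y = 0, z = 8 mm of the module.
- heatsink: Bystander: loose aluminium heat sink 70 x 46 x 28 mm in the jig's other station; origin at the centre of its underside.
- tub: Bystander: white screw-top tub 52 mm across, 60 mm high, beyond the gap between jig and power shelf; the table in that gap, nearer the robot than the tub, is clear and the module can be put down there. Origin at the centre of its underside.
- screwdriver: Bystander: screwdriver lying on the table beyond the tub.
- drive1: Bystander: disk drive 100 x 70 x 15 mm lying flat on the left of the table; origin at the centre of its underside.
- drive2: Bystander: a like disk drive on the right of the table.
Not all that is in view belongs to the job. Leave any turquoise look-alike of the module alone.

How it is judged:
On the way:
1. the module has been drawn out of the jig (its origin more than 130 mm from the jig's, level) (horizontal distance between module and jig above 0.13 m), for 0.1 s.
At the end, for the whole second after the job is handed in: The module lies flat (within 4.5 degrees) on the floor of the power shelf's bay, right way up, handle outward, within 7 mm of fully home and 9 mm of the bay's middle, at rest and released (x of module in the frame of dock between -0.007 and 0.004 m and y of module in the frame of dock between -0.009 and 0.009 m and z of module in the frame of dock between 0.006 and 0.014 m and x of handle in the frame of dock below -0.07 m and angle between module's own z axis and vertical below 0.08 rad and linear speed of module below 0.01 m/s); the robot touches nothing.
It fails at once if the heat sink is moved by more than 20 mm (distance of heatsink from where it was at the start of the episode above 0.02 m).
It fails at once if the tub, the screwdriver or a drive is moved by more than 20 mm (distance of any of tub, screwdriver, drive1, drive2 from where it was at the start of the episode above 0.02 m).
It fails at once if the module is tipped by more than 20 degrees (angle between module's own z axis and vertical above 0.35 rad).
It also fails if it takes over 72 s, if anything falls off the work surface, if the arm or the gripper's body presses on something with over 40 N, if the wrist force passes 120 N, or if a joint passes its speed limit or range.

## Working session

There is one attempt and no reset: what is moved stays moved. The work goes in short steps, Python scripts to look and compute and a tool call to move; the robot and the scene stay as the last step left them, time stands still between calls to the robot, and variables do not carry over. Pictures are saved under pics/ and viewed, and the job is handed in when it is done.

Besides the shell and the picture viewer there is one more tool, called after "Request:" as a command line: name --pt "numbers of a row" for each row, then --argument value for the rest. send_rows: Moves the arm, as the interface text tells. Its arguments: {"type":"object","properties":{"moves":{"type":"array","items":{"type":"array","items":{"type":"number","minimum":-1,"maximum":1}}},"claw":{"type":"number"}},"required":["moves"]}

```bash
ls; mkdir -p pics
python3 - <<'E'
from workcell import monitor, cams, order
import cv2, numpy as np
o=monitor.get_obs();print(o)
for n in ("scene","top"):
    p,d=cams.camera(n);cv2.imwrite(f"pics/{n}0.png",p);np.save(f"pics/{n}0.npy",d)
    i=cams.camera_info(n);print(n,i)
print(cams.camera_info("wrist"))
E
```

```text
pics
{'clock': 0.0, 'joint_pos': array([ 1.16198129e+00,  2.41428759e-01,  3.68638030e-03,  1.33518291e+00,
       -1.05000344e-06,  1.57081006e+00]), 'joint_vel': array([-0.00127855, -0.00010782,  0.00027226, -0.0009439 ,  0.00231473,
       -0.00040115]), 'tau': array([ 1.10393932e-03, -3.72316682e+01,  2.52408046e+01,  1.68859115e-02,
        8.11737391e-05, -9.53868238e-06]), 'eef_pos': array([0.19850535, 0.45820501, 0.23039063]), 'tool_rot': array([ 2.02993655e-01,  9.79179474e-01, -1.04242672e-03, -2.15554351e-04]), 'ft_force': array([-0.636852  ,  0.29768972,  0.29681765]), 'ft_torque': array([-0.05590713,  0.01663764,  0.02107287]), 'grip_width': 0.0851247924965205}
scene {'intrinsics': array([[435.60415449,   0.        , 251.4501786 ],
       [  0.        , 435.60415449, 176.16385569],
       [  0.        ,   0.        ,   1.        ]]), 'T': array([[-3.81483092e-01, -7.48326454e-01,  5.42658427e-01,
         1.19239554e+00],
       [ 9.24375712e-01, -3.08549719e-01,  2.24335938e-01,
         2.94124822e-01],
       [-4.39411768e-04,  5.87200638e-01,  8.09441300e-01,
       
[... 351 characters left out ...]
  [-0.9999563 ,  0.00734834,  0.00577981,  0.01106966],
       [ 0.00620949,  0.05986315,  0.99818728,  1.45109685],
       [ 0.        ,  0.        ,  0.        ,  1.        ]])}
{'intrinsics': array([[272.52612745,   0.        , 252.80047145],
       [  0.        , 272.52612745, 190.86222872],
       [  0.        ,   0.        ,   1.        ]]), 'mount': array([[-1.24841396e-03,  9.64699721e-01,  2.63349367e-01,
         6.64208748e-02],
       [ 9.99999088e-01,  1.06874948e-03,  8.25483295e-04,
        -7.33882435e-04],
       [ 5.14889006e-04,  2.63350157e-01, -9.64700176e-01,
        -1.42062308e-01],
       [ 0.00000000e+00,  0.00000000e+00,  0.00000000e+00,
         1.00000000e+00]])}
```

View pics/scene0.png

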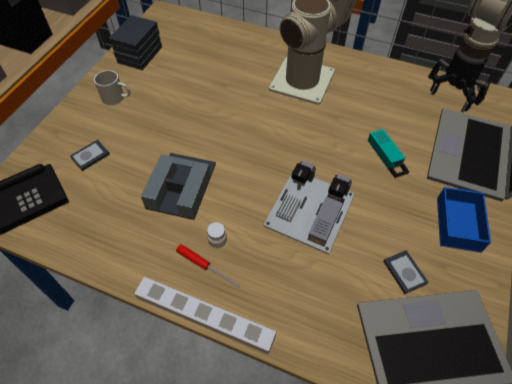

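View pics/top0.png

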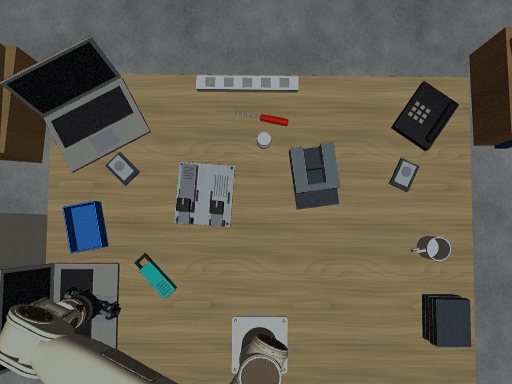

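```bash
cat > h.py <<'E'
import numpy as np, cv2
from workcell import monitor, cams, order
def w(name,u,v,z=None,dep=None):
    i=cams.camera_info(name);K=i["intrinsics"];T=i["T"]
    r=np.array([(u-K[0,2])/K[0,0],-(v-K[1,2])/K[1,1],-1.0])
    if dep is not None: return (T@np.r_[r*dep,1])[:3]
    d=T[:3,:3]@r; return T[:3,3]+d*(z-T[2,3])/d[2]
def pr(name,P,T=None):
    i=cams.camera_info(name);K=i["intrinsics"];T=i["T"] if T is None else T
    p=np.linalg.inv(T)@np.r_[P,1];return K[0,0]*p[0]/-p[2]+K[0,2],K[1,1]*-p[1]/-p[2]+K[1,2]
E
python3 - <<'E'
import cv2,numpy as np
p=cv2.imread("pics/top0.png")
a=cv2.resize(p[150:240,165:245],None,fx=6.5,fy=6.5,interpolation=cv2.INTER_CUBIC)
b=cv2.resize(p[135:215,280:345],None,fx=7,fy=7,interpolation=cv2.INTER_CUBIC)
cv2.imwrite("pics/jigc.png",a);cv2.imwrite("pics/dockc.png",b)
# plate mask at fit height via depth
import h
d=np.load("pics/top0.npy")
T=h.cams.camera_info("top")["T"];K=h.cams.camera_info("top")["intrinsics"]
v,u=np.mgrid[:384,:512]
P=np.stack([(u-K[0,2])/K[0,0]*d,-(v-K[1,2])/K[1,1]*d,-d,np.ones_like(d)],-1)@T.T
np.save("pics/P.npy",P[...,:3])
z=P[...,2]
print(np.round(z[160:230:4,172:240:4]*1000).astype(int))
print(np.round(z[138:212:4,284:344:4]*1000).astype(int))
E
```

```text
[[ -3  -2  -6  -2  -7  -6  -6   1  -3   2  -7   1  -1   2  -3   3  -4]
 [ -4  -3  11  56  48  51   8  11  12   5  15   0  -1  -5  -5   5   2]
 [ -5  -6  14  52  47  52  44   5  16  13  16   6   8  12  16  15   1]
 [  0   3   8  43  51  46  36   8  12  14  13  16  11   7  10   8   0]
 [ -4  -1  11  52  48  49  33  15   6  15   7  22  30  41  12  11   2]
 [ -3   2   5  52  48  47  24   6  11   7   8  24  24  39  14   7  -5]
 [  3  -4  51  50  47  53  16  18  16  11   6  32  24  34  12   9  -1]
 [ -2   0  49  57  52  48   7   8  12   9  14  36  25  25  14  12  -4]
 [  2  -1  50  53  49  50  21  11  11  16  14  41  33  23  20  14  -5]
 [  0  13  52  53  51  53  20  11  18  10  10  12   6   8  18   6   4]
 [ -6  11 107 109 109  53  17  15  12   1 101   7  14  10  16  -1   2]
 [ -4 105 107 104 108  22  10   6   9   6 104 107 113  13   8   2  -1]
 [ -2 111 102 107 103  25  10  14  13  11 105 106 105  12   6  -2  -7]
 [ -1  11  68  68  70  30  12  11   6   6 107 104 102   5   7  -4   0]
 [ -2   5  70  68  68   8  11   5   9   8  67  69  72  10   9   6   1]
 [ -2  61  76  72  70  36  14  16  
[... 999 characters left out ...]
8   68   69   11    5   12    6   36   72   65   70
     1]
 [  -4   -3   -4   60   72   66   10   14    9    7   24   68   64   67
     0]
 [  -6   -1    1   65   64   69   64   66   67   67   69   70   66   69
    -3]
 [   0    4    0   67   65   63   65   69   58    9   10    8   11   14
     5]
 [   1    2   -2    8   11    7   10    5    3    4    4    7   13    5
     0]
 [  -4    5   -3   11   10    8    6   15    8   10    9   16   10   11
     0]
 [  -3   -4    6    2    7   12    9    9   11   10   11    9   11   12
    -2]
 [   0   -4    6    4    6    7   -1    7    5   10   -1   -6   -8  -10
    -1]
 [  -1   -6    1   -2   -3   -4   -1    2   -4   -2    1   -1   -1   -5
     2]]
```

View pics/jigc.png

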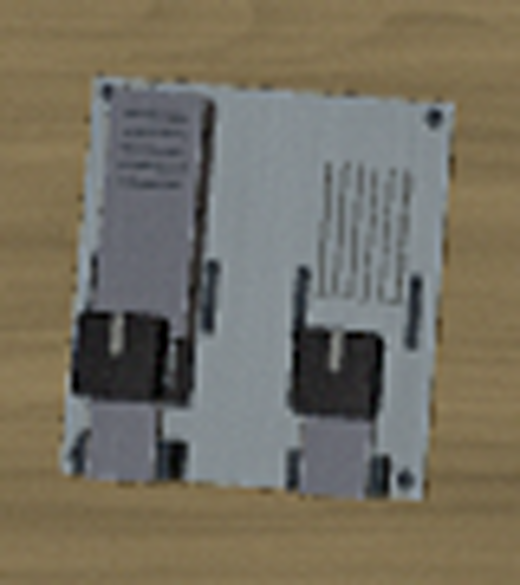

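View pics/dockc.png

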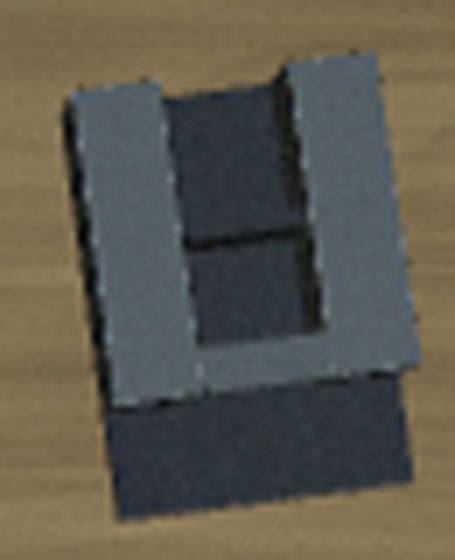

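Run:
```python
import numpy as np
from h import w
def rigid(A,B):
    ca,cb=A.mean(0),B.mean(0);a=A-ca;b=B-cb
    th=np.arctan2((a[:,0]*b[:,1]-a[:,1]*b[:,0]).sum(),(a*b).sum())
    R=np.array([[np.cos(th),-np.sin(th)],[np.sin(th),np.cos(th)]])
    t=cb-R@ca; return t,th,(B-(A@R.T+t))*1000
def pts(cs,s,u0,v0,z): return np.array([w("top",(c[0]+.5)/s-.5+u0,(c[1]+.5)/s-.5+v0,zz)[:2] for c,zz in zip(cs,z)])
B=pts([(95,77),(455,103),(425,498),(62,472)],6.5,165,150,[.012]*4)
A=np.array([[75,98],[75,-98],[-140,-98],[-140,98]])/1000
print("jig",*rigid(A,B))
# dock: top front edge of housing z=.068 : corners ; floor front corners z=.01
B=pts([(112,408),(420,366),(118,520),(412,482),(70,95),(378,55)],7,280,135,[.068,.068,.01,.01,.068,.068])
A=np.array([[-10,75],[-10,-75],[-65,75],[-65,-75],[145,75],[145,-75]])/1000
print("dock",*rigid(A,B)); print(B)
# knobs top z=.108 corners in jig crop
B=pts([(122,355),(338,374)],6.5,165,150,[.108,.108]);print("knobs",B)
# bay inner edges
B=pts([(183,240),(305,232)],7,280,135,[.062]*2);print("stop",B)
# tub, heat sink, etc
print("tub",w("top",264,140,.06),"decoy",w("top",155,276,.04))
# module top rect z .052
B=pts([(110,85),(210,95)],6.5,165,150,[.052]*2);print("mod end",B)
```

```text
jig [0.54969109 0.19308748] -0.0644841850808869 [[-0.72403593 -0.42671919]
 [-0.71022253  0.53550152]
 [ 0.75866182  0.48927194]
 [ 0.67559664 -0.59805428]]
dock [ 0.53907207 -0.19169195] 0.13710346905960347 [[-0.30673951  0.3962032 ]
 [ 0.57032866  0.58556525]
 [ 2.08550263 -0.61368246]
 [ 1.66572403  0.73327132]
 [-2.14332286 -0.18264652]
 [-1.87149295 -0.9187108 ]]
[[ 0.51860859 -0.11836629]
 [ 0.53998681 -0.26676933]
 [ 0.46651695 -0.12689326]
 [ 0.48659832 -0.27413871]
 [ 0.67031749 -0.09776061]
 [ 0.69109047 -0.24708908]]
knobs [[0.47611076 0.25117545]
 [0.46736389 0.14284359]]
stop [[ 0.60091384 -0.15322477]
 [ 0.6052772  -0.21243556]]
tub [ 0.69906146 -0.01106127  0.06      ] decoy [0.23479458 0.35482674 0.04      ]
mod end [[0.6201992  0.27004358]
 [0.61532417 0.21747541]]
```

```bash
cat >> h.py <<'E'
JT=np.array([.5497,.1931]);JA=-.0645
DT=np.array([.5391,-.1917]);DA=.137
def R2(a): return np.array([[np.cos(a),-np.sin(a)],[np.sin(a),np.cos(a)]])
def jig(x,y): return JT+R2(JA)@np.array([x,y])
def dock(x,y): return DT+R2(DA)@np.array([x,y])
def yaw(o):
    q=o["tool_rot"]; from scipy.spatial.transform import Rotation as Ro
    Y=Ro.from_quat(q).as_matrix(); return np.arctan2(Y[1,1],Y[0,1]),Y
def plan(xy,z,ps=None):
    o=monitor.get_obs();y0,M=yaw(o)
    d=np.r_[xy,z]-o["eef_pos"]
    if ps is None: ps=y0
    dy=(ps-y0+np.pi/2)%np.pi-np.pi/2
    psn=y0+dy
    X=np.array([-np.sin(psn),np.cos(psn),0]);Yv=np.array([np.cos(psn),np.sin(psn),0])
    print("t",round(o["clock"],2),"turn tool",round(-dy,4),"shift m",np.round([d@X,d@Yv,-d[2]],4),"tilt",np.round(M[2],4),"F",np.round(o["ft_force"],1),"tau",np.round(o["ft_torque"],2),"q",np.round(o["joint_pos"],2),"grip",round(o["grip_width"],4),"eef",np.round(o["eef_pos"],4))
E
python3 -c "
from h import *
print(jig(-.078,.055),jig(0,.055),dock(-.1,0)); plan(jig(-.078,.055),.2,JA+np.pi/2)"
```

```text
[0.47540723 0.25301315] [0.55324504 0.24798563] [ 0.44003698 -0.20535718]
t 0.1 turn tool -0.3443 shift m [-0.2895 -0.187   0.0305] tilt [ 0.     -0.0019 -1.    ] F [-0.8  0.1 -0.1] tau [0.02 0.01 0.  ] q [1.16 0.24 0.   1.34 0.   1.57] grip 0.0853 eef [0.1985 0.4583 0.2305]
```

Request:
send_rows --pt "0 0 0 -0.86" --pt "0 0 0 -0.86" --pt "0 0 0 -0.86" --pt "0 0 0 -0.86" --pt "-0.032 -0.021 0.003 0" --pt "-0.032 -0.021 0.003 0" --pt "-0.032 -0.021 0.003 0" --pt "-0.032 -0.021 0.003 0" --pt "-0.032 -0.021 0.003 0" --pt "-0.032 -0.021 0.003 0" --pt "-0.032 -0.021 0.003 0" --pt "-0.032 -0.021 0.003 0" --pt "-0.033 -0.019 0.006 0" --pt "0 0 0 0" --pt "0 0 0 0" --claw 1

```text
clock: 1.6
eef_pos: [0.4749, 0.2527, 0.2004]
tool_rot: [0.033, 0.999, -0.0, -0.001]
ft_force: [-0.4, -0.4, -0.6]
grip_width: 0.0854
```

Run:
```python
from h import *
plan(jig(-.078,.055),.2,JA+np.pi/2)
o=monitor.get_obs();p,d=cams.camera("wrist");_,M=yaw(o)
T=np.eye(4);T[:3,:3]=M;T[:3,3]=o["eef_pos"];T=T@cams.camera_info("wrist")["mount"]
np.savez("pics/w1.npz",T=T,d=d)
for n,P in dict(kl=np.r_[jig(-.078,.055),.108],c1=np.r_[jig(-.056,.077),.108],c2=np.r_[jig(-.056,.033),.108],c3=np.r_[jig(-.1,.033),.108],c4=np.r_[jig(-.1,.077),.108]).items():
    u,v=pr("wrist",P,T);print(n,u,v); cv2.circle(p,(int(u),int(v)),2,(0,0,255),-1)
cv2.imwrite("pics/w1.png",cv2.resize(p,(768,576)))
```

```text
t 1.6 turn tool -0.0023 shift m [-0.0004  0.0004  0.0004] tilt [ 2.1e-03 -8.0e-04 -1.0e+00] F [-0.4 -0.4 -0.6] tau [0.02 0.01 0.06] q [0.49 0.33 0.05 1.29 0.   0.56] grip 0.0854 eef [0.4749 0.2527 0.2004]
kl 254.35697617037638 194.4769872971745
c1 278.4287496382822 217.50969304974421
c2 230.39400709203534 217.64579720650738
c3 229.13444346978662 170.34319529378078
c4 279.4863667070267 170.18041242042938
```

View pics/w1.png

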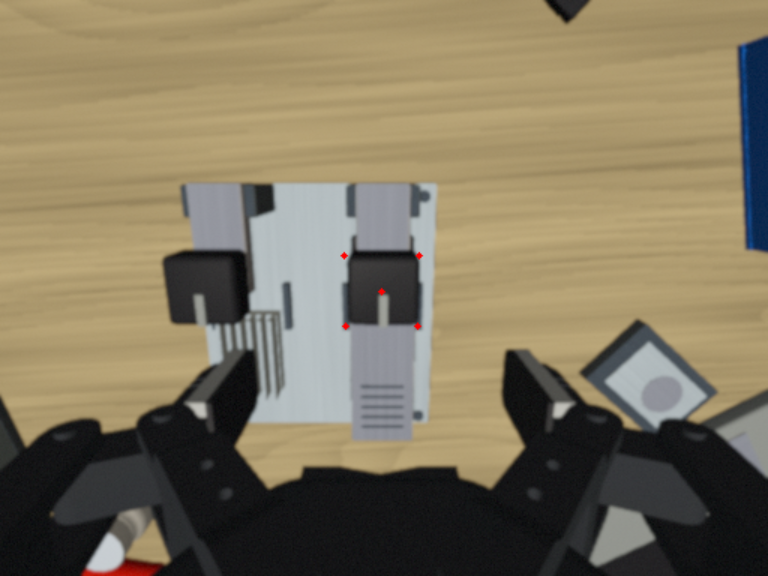

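Request:
send_rows --pt "0 0 0.03 0" --pt "0 0 0.03 0" --pt "0 0 0.03 0" --pt "0 0 0.02 0" --pt "0 0 0.012 0" --pt "0 0 0 0"

```text
clock: 2.25
eef_pos: [0.473, 0.2537, 0.0779]
tool_rot: [0.031, 1.0, -0.001, -0.002]
ft_force: [-0.1, -1.1, -0.1]
grip_width: 0.0854
```

Request:
send_rows --pt "0 0 0 0" --pt "0 0 0 0" --pt "0 0 0 0" --pt "0 0 0 0" --pt "0 0 0 0" --pt "0 0 0 0" --pt "0 0 0 0" --pt "0 0 0 0" --claw -1

```text
clock: 3.05
eef_pos: [0.476, 0.2546, 0.081]
tool_rot: [0.032, 0.999, 0.001, 0.001]
ft_force: [-1.4, 2.2, 5.8]
grip_width: 0.0427
```

```bash
python3 -c "
from h import *
plan(jig(-.078,.055),.078,JA+np.pi/2)"
```

```text
t 3.05 turn tool -0.0003 shift m [ 0.0005 -0.0016  0.003 ] tilt [-0.0023  0.0029 -1.    ] F [-1.4  2.2  5.8] tau [ 0.28  0.31 -0.1 ] q [ 0.49  0.43 -0.14  1.    0.    0.56] grip 0.0427 eef [0.476  0.2546 0.081 ]
```

Request:
send_rows --pt "0 0 0 -0.4" --pt "0 0 0 -0.4" --pt "0 0 0 0"

```text
clock: 3.35
eef_pos: [0.4767, 0.2546, 0.081]
tool_rot: [-0.004, 1.0, 0.002, 0.002]
ft_force: [-1.9, 4.2, 5.5]
grip_width: 0.043
```

```bash
python3 -c "
from h import *
plan(jig(-.078,.055),.078,JA+np.pi/2)"
```

```text
t 3.35 turn tool 0.0733 shift m [ 0.0012 -0.0016  0.003 ] tilt [-0.0034  0.0036 -1.    ] F [-1.9  4.2  5.5] tau [ 0.62  0.04 -2.64] q [ 0.49  0.43 -0.14  1.    0.    0.48] grip 0.043 eef [0.4767 0.2546 0.081 ]
```

Request:
send_rows --pt "0 0 0 0.8" --pt "0 0 0 0.8" --pt "0 0 -0.0006 0.8" --pt "0 0 0 0"

```text
clock: 3.75
eef_pos: [0.4766, 0.2545, 0.0819]
tool_rot: [0.112, 0.994, 0.001, 0.002]
ft_force: [-0.2, 2.1, 7.1]
grip_width: 0.043
```

```bash
python3 -c "
from h import *
plan(jig(-.078,.055),.078,JA+np.pi/2)"
```

```text
t 3.75 turn tool -0.1598 shift m [ 0.0011 -0.0015  0.0039] tilt [-0.0036  0.0029 -1.    ] F [-0.2  2.1  7.1] tau [0.18 0.02 0.19] q [ 0.49  0.43 -0.14  1.   -0.    0.71] grip 0.043 eef [0.4766 0.2545 0.0819]
```

Request:
send_rows --pt "0 0 -0.0006 1" --pt "0 0 -0.0006 1" --pt "0 0 -0.0006 1" --pt "0 0 -0.0006 1" --pt "0 0 -0.0006 1" --pt "0 0 -0.0006 1" --pt "0 0 -0.0006 1" --pt "0 0 -0.0006 1" --pt "0 0 -0.0006 1" --pt "0 0 -0.0006 1" --pt "0 0 -0.0006 1" --pt "0 0 -0.0006 1" --pt "0 0 -0.0006 1" --pt "0 0 -0.0006 1" --pt "0 0 -0.0006 1" --pt "0 0 -0.0006 1" --pt "0 0 -0.0006 1" --pt "0 0 -0.0006 1" --pt "0 0 -0.0006 1" --pt "0 0 0 0.5"

```text
clock: 5.75
eef_pos: [0.4758, 0.2542, 0.0935]
tool_rot: [0.885, 0.465, 0.002, -0.0]
ft_force: [-2.4, 0.0, 12.2]
grip_width: 0.0433
```

```bash
python3 -c "
from h import *
plan(jig(-.078,.055),.078,JA+np.pi/2);print(yaw(monitor.get_obs())[0])"
```

```text
t 5.75 turn tool 1.0314 shift m [-0.0003  0.0012  0.0155] tilt [ 0.0028  0.0013 -1.    ] F [-2.4  0.  12.2] tau [-0.13  0.77  0.65] q [ 0.49  0.41 -0.13  1.03  0.    2.67] grip 0.0433 eef [0.4758 0.2542 0.0935]
-0.603884183383519
```

Request:
send_rows --pt "0 0 -0.0006 0.6" --pt "0 0 0 0.4" --pt "0 0 0 0"

```text
clock: 6.05
eef_pos: [0.4762, 0.2546, 0.0939]
tool_rot: [0.907, 0.421, 0.002, -0.0]
ft_force: [-0.3, 1.2, 9.2]
grip_width: 0.0428
```

```bash
python3 -c "
from h import *
plan(jig(-.078,.055),.078,JA+np.pi/2);print(yaw(monitor.get_obs())[0])"
```

```text
t 6.05 turn tool 0.9346 shift m [-0.0006  0.0017  0.0159] tilt [ 0.004   0.0011 -1.    ] F [-0.3  1.2  9.2] tau [0.24 0.21 0.81] q [ 0.49  0.41 -0.12  1.03  0.    2.76] grip 0.0428 eef [0.4762 0.2546 0.0939]
-0.7007243172258373
```

Request:
send_rows --pt "0 0 0 0" --pt "0 0 0 0" --pt "0 0 0 0" --pt "0 0 0 0" --pt "0 0 0 0" --pt "0 0 -0.02 0" --pt "0 0 -0.03 0" --pt "0 0 -0.03 0" --pt "0 0 -0.03 0" --pt "0 0 0 -1" --pt "0 0 0 -1" --pt "0 0 0 -1" --pt "0 0 0 -1" --pt "0 0 0 -1" --pt "0 0 0 -1" --pt "0 0 0 -1" --pt "0 0 0 -1" --pt "0 0 0 -1" --pt "0 0 0 -1" --claw 1

```text
clock: 7.95
eef_pos: [0.475, 0.2533, 0.2017]
tool_rot: [0.593, 0.805, -0.0, -0.0]
ft_force: [0.5, -0.4, 0.5]
grip_width: 0.0852
```

Request:
send_rows --pt "0 0 0 -1" --pt "0 0 0 -1" --pt "0 0 0 -1" --pt "0 0 0 -1" --pt "0 0 0 -1" --pt "0 0 0 -1" --pt "0 0 0 -1" --pt "0 0 0 -1" --pt "0 0 0 -1" --pt "0 0 0 -1" --pt "0 0 0 -1" --pt "0 0 0 -1" --pt "0 0 0 0"

```text
clock: 9.25
eef_pos: [0.475, 0.2533, 0.2017]
tool_rot: [0.038, 0.999, -0.0, -0.0]
ft_force: [0.4, 0.3, 0.1]
grip_width: 0.0854
```

```bash
python3 -c "
from h import *
plan(jig(.018,.055),.12,JA+np.pi/2)
p,d=cams.camera('top');cv2.imwrite('pics/top1.png',cv2.resize(p[130:250,140:280],None,fx=5,fy=5,interpolation=2))
p,d=cams.camera('wrist');cv2.imwrite('pics/w2.png',p)"
```

```text
t 9.25 turn tool -0.0106 shift m [-0.0965 -0.0003  0.0817] tilt [ 4.e-04 -3.e-04 -1.e+00] F [0.4 0.3 0.1] tau [-0.04 -0.03  0.02] q [ 0.49  0.33  0.05  1.29 -0.    0.57] grip 0.0854 eef [0.475  0.2533 0.2017]
```

View pics/w2.png

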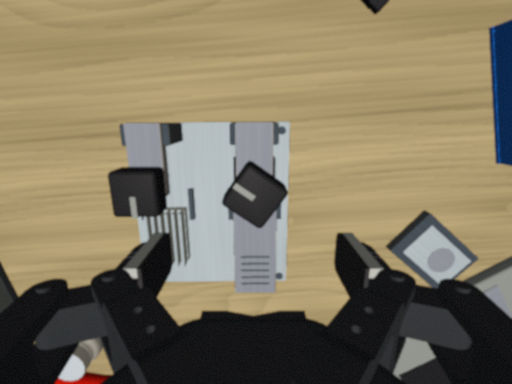

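Request:
send_rows --pt "-0.032 0 0 -0.1" --pt "-0.032 0 0 0" --pt "-0.0325 0 0 0" --pt "0 0 0.035 0" --pt "0 0 0.04 0" --pt "0 0 0.04 0" --pt "0 0 0.03 0" --pt "0 0 0.02 0" --pt "0 0 0.01 0" --pt "0 0 0.006 0" --pt "0 0 0 0"

```text
clock: 10.45
eef_pos: [0.5714, 0.247, 0.0208]
tool_rot: [0.033, 0.999, -0.0, -0.0]
ft_force: [-0.4, 0.3, -0.4]
grip_width: 0.0852
```

```bash
python3 -c "
from h import *
plan(jig(.018,.055),.02,JA+np.pi/2)
p,d=cams.camera('wrist');cv2.imwrite('pics/w3.png',p)
p,d=cams.camera('scene');cv2.imwrite('pics/s3.png',cv2.resize(p[140:260,240:380],None,fx=5,fy=5,interpolation=2))"
```

```text
t 10.45 turn tool -0.0008 shift m [ 0.0002 -0.0001  0.0008] tilt [ 1.e-04 -1.e-04 -1.e+00] F [-0.4  0.3 -0.4] tau [0.01 0.   0.02] q [ 0.41  0.64  0.04  0.98 -0.    0.47] grip 0.0852 eef [0.5714 0.247  0.0208]
```

View pics/w3.png

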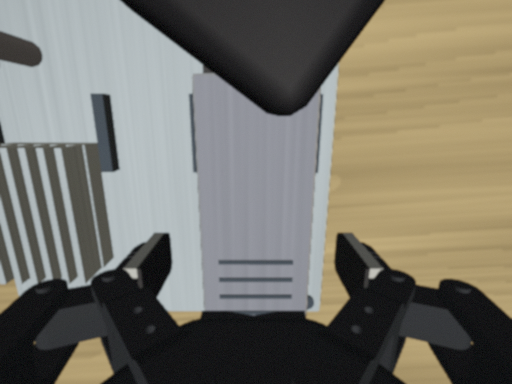

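View pics/s3.png

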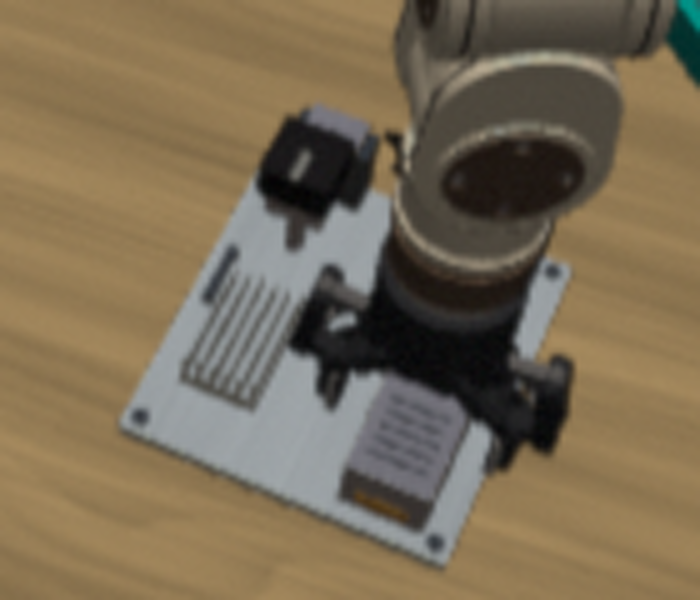

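Request:
send_rows --pt "0 0 0 0" --pt "0 0 0 0" --pt "0 0 0 0" --pt "0 0 0 0" --pt "0 0 0 0" --pt "0 0 0 0" --pt "0 0 0 0" --claw -1

```text
clock: 11.25
eef_pos: [0.5722, 0.2474, 0.0222]
tool_rot: [0.032, 0.999, 0.001, 0.001]
ft_force: [0.2, -0.5, 5.2]
grip_width: 0.0493
```

Request:
send_rows --pt "-0.003 0 0 0" --pt "-0.005 0 0 0" --pt "-0.005 0 0 0" --pt "0 0 0 0"

```text
clock: 11.65
eef_pos: [0.5834, 0.2466, 0.0222]
tool_rot: [0.032, 0.999, 0.001, -0.001]
ft_force: [-4.3, 0.7, 8.7]
grip_width: 0.0492
```

```bash
python3 -c "
from h import *
plan(jig(.078,.055),.02,JA+np.pi/2)"
```

```text
t 11.65 turn tool 0.0005 shift m [-0.0478 -0.0006  0.0022] tilt [ 0.0016  0.0011 -1.    ] F [-4.3  0.7  8.7] tau [0.13 0.89 0.09] q [0.4  0.65 0.08 1.   0.   0.46] grip 0.0492 eef [0.5834 0.2466 0.0222]
```

Sliding freely with the grip holding. Draw the rest.

Request:
send_rows --pt "-0.008 0 0 0" --pt "-0.01 0 0 0" --pt "-0.01 0 0 0" --pt "-0.01 0 0 0" --pt "-0.009 0 0 0" --pt "0 0 0 0" --pt "0 0 0 0"

```text
clock: 12.35
eef_pos: [0.6308, 0.2436, 0.0222]
tool_rot: [0.032, 0.999, 0.001, -0.0]
ft_force: [-3.6, 0.8, 7.9]
grip_width: 0.0496
```

Request:
send_rows --pt "0 0 0 0" --pt "0 0 0 0" --pt "0 0 0 0" --pt "0 0 0 0" --pt "0 0 0 0" --pt "0 0 -0.02 0" --pt "0 0 -0.03 0" --pt "0 0 -0.03 0" --pt "0 0 0 0" --claw 1

```text
clock: 13.25
eef_pos: [0.6345, 0.2442, 0.1067]
tool_rot: [0.032, 0.999, 0.002, 0.005]
ft_force: [1.1, -0.1, 0.5]
grip_width: 0.0852
```

```bash
python3 -c "
from h import *
plan(jig(.023,.055),.02,JA+np.pi/2)
p,d=cams.camera('wrist');cv2.imwrite('pics/w4.png',p)
p,d=cams.camera('scene');cv2.imwrite('pics/s4.png',cv2.resize(p[140:260,240:380],None,fx=5,fy=5,interpolation=2))"
```

```text
t 13.25 turn tool -0.0003 shift m [ 0.0583 -0.0015  0.0867] tilt [-0.0091  0.0041 -1.    ] F [ 1.1 -0.1  0.5] tau [ 0.   -0.03  0.01] q [ 0.37  0.66  0.33  1.23 -0.    0.43] grip 0.0852 eef [0.6345 0.2442 0.1067]
```

View pics/w4.png

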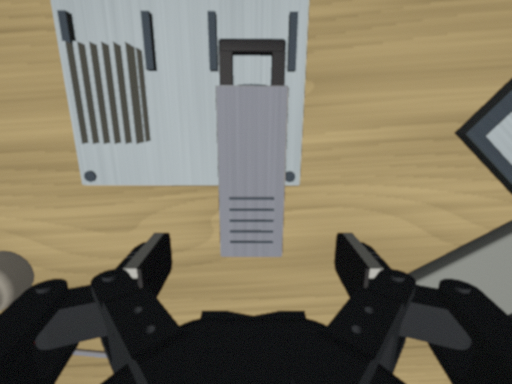

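View pics/s4.png

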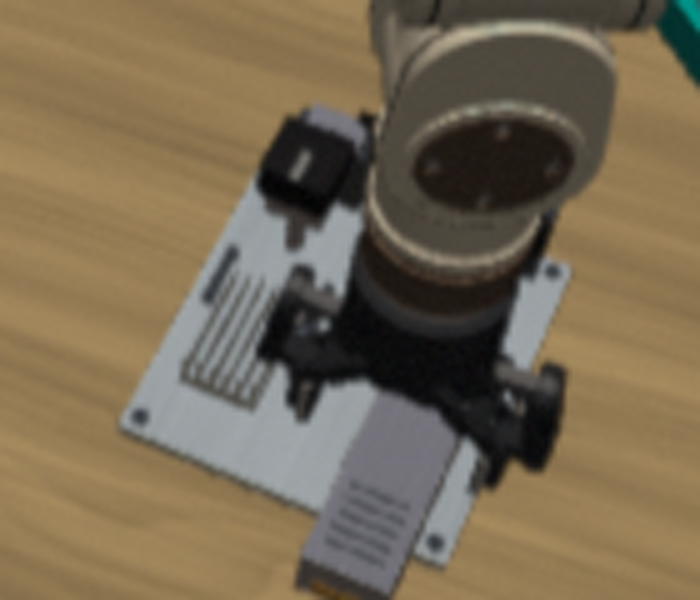

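Request:
send_rows --pt "0.029 -0.0015 0 0" --pt "0.029 0 0 0" --pt "0 0 0.03 0" --pt "0 0 0.03 0" --pt "0 0 0.018 0" --pt "0 0 0.008 0" --pt "0 0 0 0"

```text
clock: 14.05
eef_pos: [0.5714, 0.2445, 0.0124]
tool_rot: [0.032, 0.999, -0.001, -0.002]
ft_force: [0.7, 0.5, -0.3]
grip_width: 0.0856
```

Request:
send_rows --pt "0 0 0 0" --pt "0 0 0 0" --pt "0 0 0 0" --pt "0 0 0 0" --pt "0 0 0 0" --pt "0 0 0 0" --pt "0 0 0 0" --claw -1

```text
clock: 14.75
eef_pos: [0.5744, 0.2462, 0.0166]
tool_rot: [0.032, 0.999, 0.001, 0.001]
ft_force: [0.3, 1.1, 6.4]
grip_width: 0.0495
```

Request:
send_rows --pt "0 0 -0.005 0" --pt "0 0 -0.015 0" --pt "0 0 -0.02 0" --pt "0 0 -0.02 0" --pt "0 0 0 0" --pt "0 0 0 0"

```text
clock: 15.35
eef_pos: [0.5725, 0.2447, 0.0739]
tool_rot: [0.033, 0.999, -0.001, -0.001]
ft_force: [-0.2, -0.2, -5.0]
grip_width: 0.0494
```

```bash
python3 -c "
from h import *
plan(jig(.023,.055),.02,JA+np.pi/2)
p,d=cams.camera('wrist');cv2.imwrite('pics/w5.png',p)
p,d=cams.camera('scene');cv2.imwrite('pics/s5.png',cv2.resize(p[140:260,240:380],None,fx=5,fy=5,interpolation=2))"
```

```text
t 15.35 turn tool -0.0005 shift m [-0.0036  0.0021  0.0539] tilt [ 0.0015 -0.0012 -1.    ] F [-0.2 -0.2 -5. ] tau [-0.01  0.18  0.07] q [ 0.4   0.58  0.11  1.09 -0.    0.47] grip 0.0494 eef [0.5725 0.2447 0.0739]
```

View pics/w5.png

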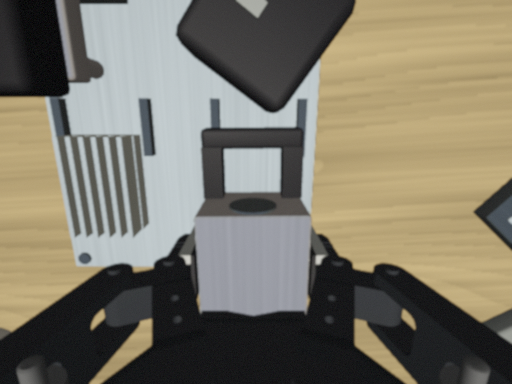

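View pics/s5.png

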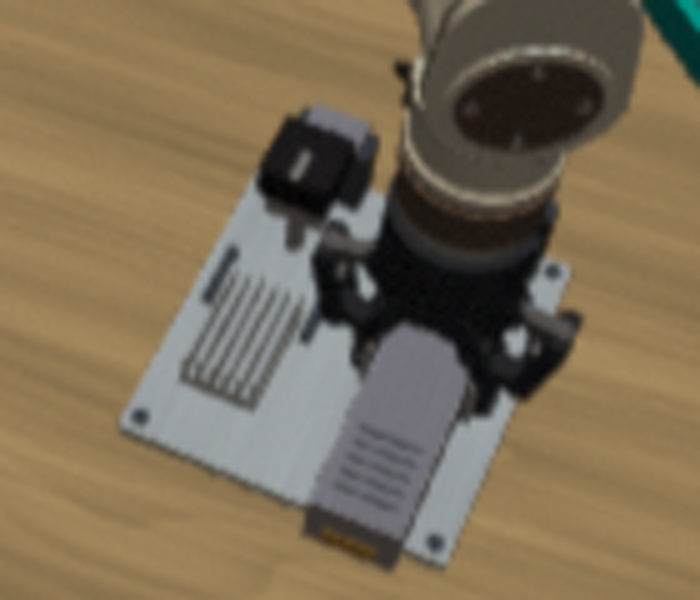

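Request:
send_rows --pt "0 -0.015 -0.005 0" --pt "0 -0.03 -0.005 0" --pt "0 -0.035 -0.005 0" --pt "0 -0.035 0 0" --pt "0 -0.035 0 0" --pt "0 -0.035 0 0" --pt "0 -0.03 0 0" --pt "0 -0.02 0 0" --pt "0 0 0 -0.67" --pt "0 0 0 -0.67" --pt "0 0 0 -0.67" --pt "0 0 0 0"

```text
clock: 16.65
eef_pos: [0.5569, 0.0097, 0.0892]
tool_rot: [-0.067, 0.998, -0.0, -0.001]
ft_force: [0.1, -0.4, -3.9]
grip_width: 0.0494
```

```bash
python3 -c "
from h import *
plan(dock(-.137,0),.06,DA+np.pi/2)"
```

```text
t 16.65 turn tool -0.0019 shift m [ 0.1822 -0.1971  0.0292] tilt [ 2.e-03 -4.e-04 -1.e+00] F [ 0.1 -0.4 -3.9] tau [-0.02  0.13 -0.02] q [ 0.02  0.45 -0.08  1.04 -0.   -0.12] grip 0.0494 eef [0.5569 0.0097 0.0892]
```

Request:
send_rows --pt "0.02 0 0 0" --pt "0.035 0 0 0" --pt "0.035 0 0 0" --pt "0.035 -0.01 0 0" --pt "0.035 -0.02 0 0" --pt "0.022 -0.035 0 0" --pt "0 -0.04 0 0" --pt "0 -0.04 0.01 0" --pt "0 -0.032 0.01 0" --pt "0 -0.02 0.01 0" --pt "0 0 0 0" --pt "0 0 0 0"

```text
clock: 17.85
eef_pos: [0.4034, -0.2092, 0.0594]
tool_rot: [-0.067, 0.998, 0.0, -0.001]
ft_force: [-0.4, -0.0, -5.6]
grip_width: 0.0491
```

```bash
python3 -c "
from h import *
plan(dock(-.137,0),.017,DA+np.pi/2)
p,d=cams.camera('wrist');cv2.imwrite('pics/w6.png',p)
p,d=cams.camera('top');cv2.imwrite('pics/t6.png',cv2.resize(p[130:250,265:365],None,fx=6,fy=6,interpolation=2)[:, :])
p,d=cams.camera('scene');cv2.imwrite('pics/s6.png',cv2.resize(p[110:230,110:250],None,fx=5,fy=5,interpolation=2))"
```

```text
t 17.85 turn tool -0.0031 shift m [ 0.0002 -0.0012  0.0424] tilt [ 0.0016  0.0011 -1.    ] F [-0.4 -0.  -5.6] tau [ 0.03  0.16 -0.  ] q [-0.48  0.31 -0.39  0.87  0.   -0.61] grip 0.0491 eef [ 0.4034 -0.2092  0.0594]
```

View pics/t6.png

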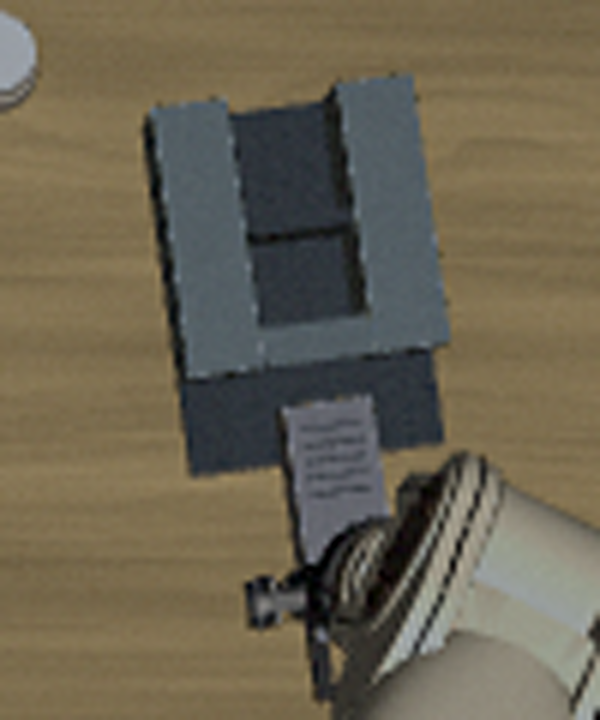

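View pics/s6.png

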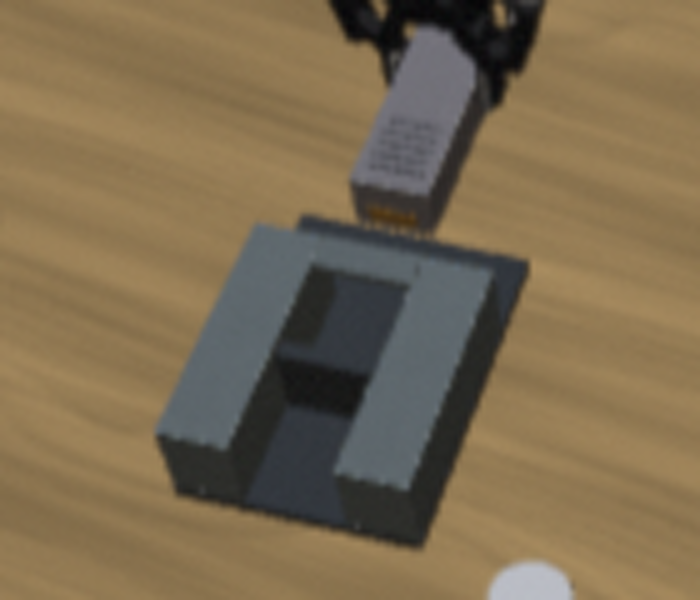

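View pics/w6.png

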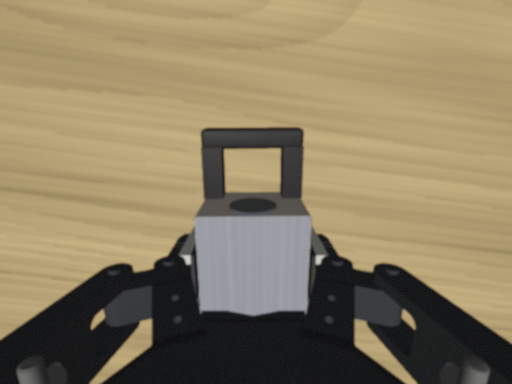

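Run:
```python
from h import *
def q(c,z):
    p=w("top",(c[0]+.5)/6-.5+265,(c[1]+.5)/6-.5+130,z)[:2];return np.round(R2(DA).T@(p-DT)*1000,1)
for c in [(283,408),(375,395)]: print("mod",q(c,.095))
for c in [(183,380),(450,345),(152,110),(412,73),(260,327),(370,317),(235,118),(333,98)]: print("dock",q(c,.068))
for c in [(192,474),(443,440)]: print("floor",q(c,.01))
for c in [(250,238),(355,225)]: print("stop",q(c,.068))
```

```text
mod [-34.2  27.3]
mod [-33.6 -23.9]
dock [-10.3  77.1]
dock [-10.1 -74.4]
dock [143.4  73.9]
dock [145.4 -74.9]
dock [13.7 30.2]
dock [ 11.3 -32. ]
dock [132.9  28. ]
dock [137.1 -28.5]
floor [-62.2  73.4]
floor [-61.5 -74.7]
stop [64.3 28.9]
stop [ 63.9 -30.9]
```

Request:
send_rows --pt "0 -0.001 0.015 -0.03" --pt "0 0 0.015 0" --pt "0 0 0.009 0" --pt "0 0 0.0035 0" --pt "0 0 0 0" --pt "0 0 0 0"

```text
clock: 18.6
eef_pos: [0.4051, -0.2101, 0.0179]
tool_rot: [-0.07, 0.998, -0.0, 0.0]
ft_force: [-0.0, 0.2, -4.3]
grip_width: 0.0494
```

Request:
send_rows --pt "-0.006 0 0 0" --pt "-0.01 0 0 0" --pt "-0.01 0 0 0" --pt "-0.01 0 0 0" --pt "-0.006 0 0 0" --pt "0 0 0 0"

```text
clock: 19.2
eef_pos: [0.4476, -0.2042, 0.0175]
tool_rot: [-0.07, 0.998, -0.0, 0.001]
ft_force: [-0.3, 0.8, -3.5]
grip_width: 0.0492
```

```bash
python3 -c "
from h import *
plan(dock(-.037,-.001),.0146,DA+np.pi/2)
p,d=cams.camera('scene');cv2.imwrite('pics/s7.png',cv2.resize(p[110:230,110:250],None,fx=5,fy=5,interpolation=2))"
```

```text
t 19.2 turn tool 0.0032 shift m [-0.0553 -0.0011  0.0029] tilt [-1.e-03 -6.e-04 -1.e+00] F [-0.3  0.8 -3.5] tau [-0.02  0.2   0.01] q [-0.43  0.43 -0.34  0.8   0.   -0.57] grip 0.0492 eef [ 0.4476 -0.2042  0.0175]
```

View pics/s7.png

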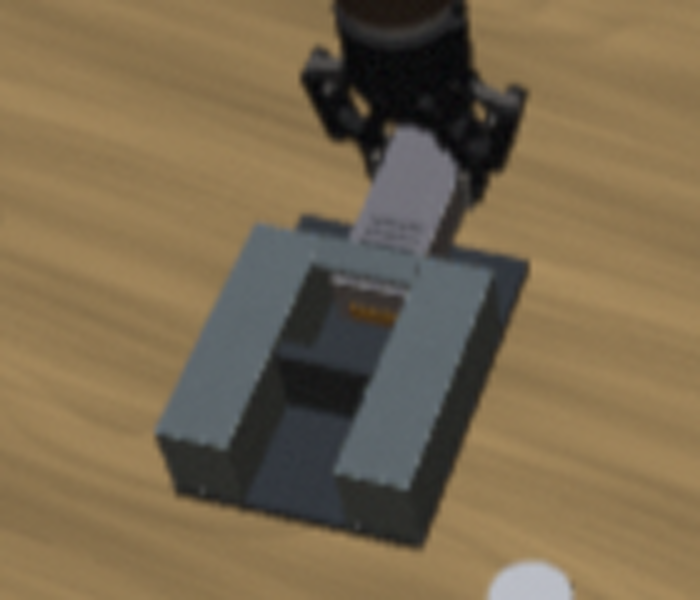

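Request:
send_rows --pt "-0.006 -0.001 0.001 0" --pt "-0.01 0 0 0" --pt "-0.01 0 0 0" --pt "-0.01 0 0 0" --pt "-0.01 0 0 0" --pt "-0.004 0 0 0" --pt "0 0 0 0"

```text
clock: 19.95
eef_pos: [0.4967, -0.1982, 0.0164]
tool_rot: [-0.07, 0.998, -0.0, 0.0]
ft_force: [0.0, 0.3, -4.0]
grip_width: 0.0493
```

Request:
send_rows --pt "-0.002 0 0 0" --pt "-0.002 0 0 0" --pt "0 0 0 0"

```text
clock: 20.25
eef_pos: [0.4998, -0.1978, 0.0164]
tool_rot: [-0.07, 0.998, -0.0, 0.0]
ft_force: [-0.5, -0.3, -4.9]
grip_width: 0.0492
```

```bash
python3 -c "
from h import *
plan(dock(-.037,-.001),.0146,DA+np.pi/2)
p,d=cams.camera('scene');cv2.imwrite('pics/s8.png',cv2.resize(p[110:230,110:250],None,fx=5,fy=5,interpolation=2))
p,d=cams.camera('top');cv2.imwrite('pics/t8.png',cv2.resize(p[130:250,265:365],None,fx=6,fy=6,interpolation=2))"
```

```text
t 20.25 turn tool 0.0021 shift m [-0.0027 -0.0003  0.0018] tilt [-1.e-04 -1.e-04 -1.e+00] F [-0.5 -0.3 -4.9] tau [-0.01  0.17  0.01] q [-0.38  0.5  -0.22  0.85  0.   -0.52] grip 0.0492 eef [ 0.4998 -0.1978  0.0164]
```

View pics/s8.png

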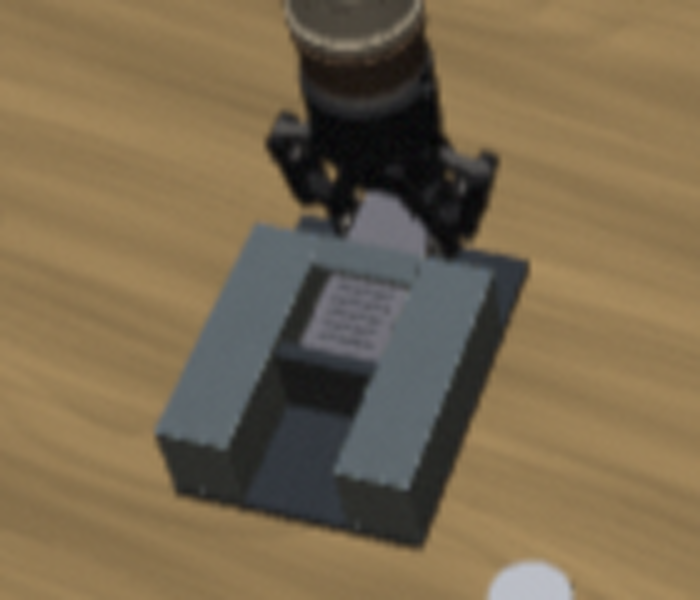

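View pics/t8.png

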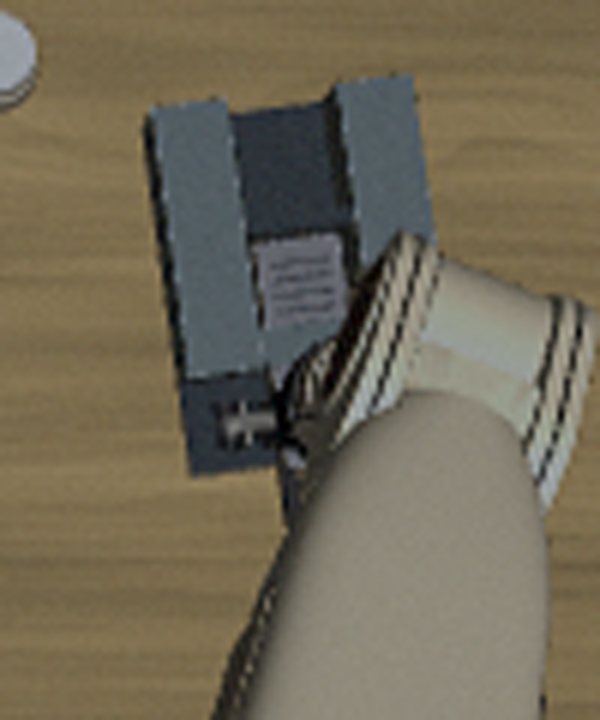

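Request:
send_rows --pt "0 -0.001 0.0015 0" --pt "-0.0015 0 0 0" --pt "-0.0015 0 0 0" --pt "0 0 0 0"

```text
clock: 20.75
eef_pos: [0.5023, -0.1985, 0.0148]
tool_rot: [-0.069, 0.998, -0.0, -0.001]
ft_force: [-3.6, 0.2, -2.5]
grip_width: 0.0491
```

Run:
```python
from h import *
plan(dock(-.037,-.001),.0146,DA+np.pi/2)
def q(c,z):
    p=w("top",(c[0]+.5)/6-.5+265,(c[1]+.5)/6-.5+130,z)[:2];return np.round(R2(DA).T@(p-DT)*1000,1)
for c in [(257,245),(342,235)]: print("mod",q(c,.052))
```

```text
t 20.75 turn tool 0.0017 shift m [-0.0004  0.0007  0.0002] tilt [ 0.0013 -0.     -1.    ] F [-3.6  0.2 -2.5] tau [-0.09  0.48 -0.1 ] q [-0.38  0.51 -0.21  0.85 -0.   -0.51] grip 0.0491 eef [ 0.5023 -0.1985  0.0148]
mod [61.5 23.3]
mod [ 61.  -25.6]
```

Request:
send_rows --pt "-0.0015 0 0 0" --pt "-0.001 0 0 0" --pt "0 0 0 0"

```text
clock: 21.05
eef_pos: [0.5023, -0.1983, 0.0147]
tool_rot: [-0.069, 0.998, -0.0, -0.003]
ft_force: [-9.2, -2.1, 2.8]
grip_width: 0.0495
```

Request:
send_rows --pt "-0.0015 0 0 0" --pt "-0.001 0 0 0" --pt "0 0 0 0"

```text
clock: 21.35
eef_pos: [0.5022, -0.198, 0.0146]
tool_rot: [-0.068, 0.998, -0.0, -0.005]
ft_force: [-15.5, -1.4, 6.4]
grip_width: 0.0494
```

Request:
send_rows --pt "0.004 0 0 0" --pt "0 0 0 0"

```text
clock: 21.55
eef_pos: [0.5024, -0.1983, 0.0147]
tool_rot: [-0.069, 0.998, 0.0, -0.001]
ft_force: [-5.3, -1.6, -1.7]
grip_width: 0.049
```

Request:
send_rows --pt "0 0 0 0" --pt "0 0 0 0" --pt "0 0 0 0" --pt "0 0 0 0" --pt "0 0 0 0" --pt "0 0 0 0" --pt "0 0 -0.01 0" --pt "0 0 -0.03 0" --pt "0 0 -0.04 0" --pt "0 0 -0.04 0" --pt "0.04 0 -0.02 0" --pt "0.04 0 0 0" --pt "0.04 0 0 0" --pt "0 0 0 0" --pt "0 0 0 0" --claw 1

```text
clock: 23.05
eef_pos: [0.3849, -0.2152, 0.1559]
tool_rot: [-0.069, 0.998, -0.0, 0.001]
ft_force: [0.2, 0.5, 0.7]
grip_width: 0.0854
```

```bash
python3 -c "
from h import *
plan(dock(-.037,-.001),.0146,DA+np.pi/2)
p,d=cams.camera('wrist');cv2.imwrite('pics/w9.png',p)
p,d=cams.camera('scene');cv2.imwrite('pics/s9f.png',p);cv2.imwrite('pics/s9.png',cv2.resize(p[110:230,110:250],None,fx=5,fy=5,interpolation=2))
p,d=cams.camera('top');cv2.imwrite('pics/t9.png',cv2.resize(p[130:250,265:365],None,fx=6,fy=6,interpolation=2));cv2.imwrite('pics/t9f.png',p)"
```

```text
t 23.05 turn tool 0.0009 shift m [-0.119   0.0012  0.1413] tilt [-0.0018 -0.001  -1.    ] F [0.2 0.5 0.7] tau [ 0.03 -0.02 -0.02] q [-0.51  0.17 -0.28  1.11  0.   -0.65] grip 0.0854 eef [ 0.3849 -0.2152  0.1559]
```

View pics/s9.png

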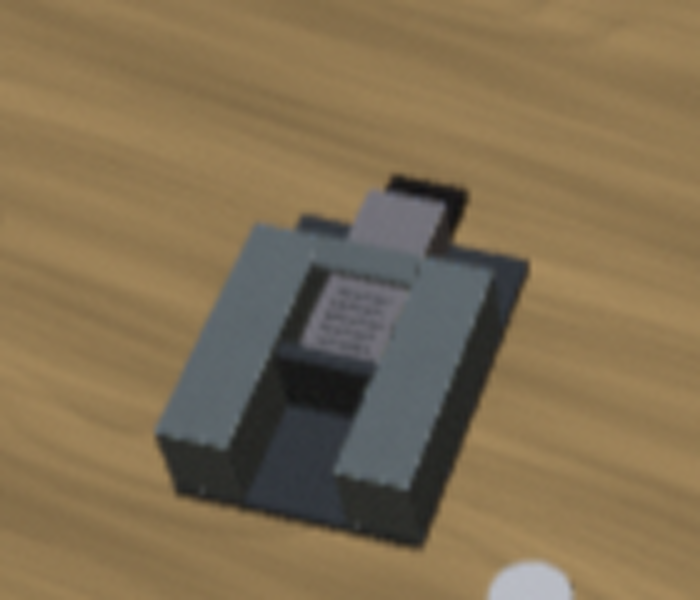

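View pics/t9.png

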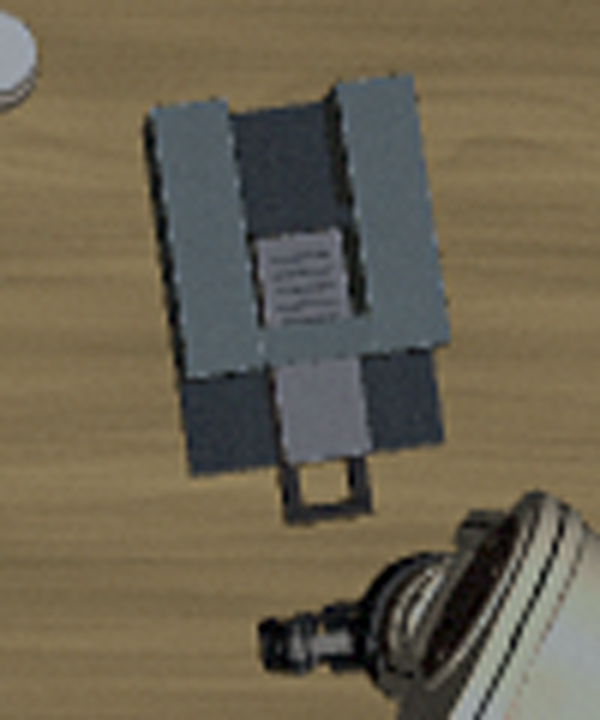

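View pics/s9f.png

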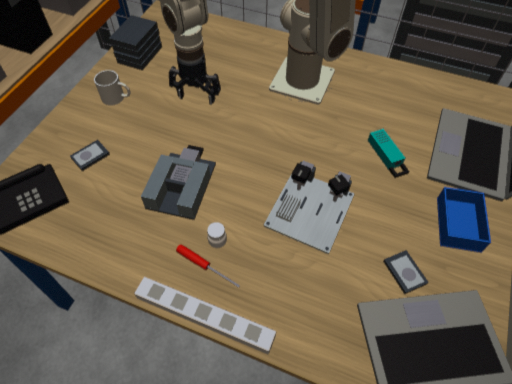

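Run:
```python
from h import *
def q(c,z):
    p=w("top",(c[0]+.5)/6-.5+265,(c[1]+.5)/6-.5+130,z)[:2];return np.round(R2(DA).T@(p-DT)*1000,1)
for c,z in [((257,239),.05),((341,229),.05),((282,463),.05),((372,451),.05),((286,524),.024),((373,513),.024)]: print("mod",q(c,z))
```

```text
mod [65.2 22.5]
mod [ 64.7 -25.8]
mod [-63.3  25.9]
mod [-63.2 -25.7]
mod [-98.   24.9]
mod [-98.3 -25.8]
```

```bash
python3 -c "
from workcell import order
print(order.job_done())"
```

```text
the job is handed in; nothing more can be done
None
```

The module is home in the power shelf's bay, released, and I handed the job in at about 23 s of the 72 s allowed. `job_done` gives no verdict, so the result below rests on my own checks.

**What I did:** The module's clamp was the left one. Anticlockwise it stopped dead (2.6 N m), so I turned it about 2.2 rad clockwise to loosen it fully. I drew the module 60 mm out level and regripped it near its handle end. I then lifted it over the heat sink, carried it through the gap and slid it connector first into the bay. The push force rose to about 15 N at the stop. I eased off, opened the gripper and moved the arm clear.

**Last checks:**
- **Position:** From the top camera, the module is within about 1 mm of fully home and 1 mm of the bay's middle, as well as the camera calibration allows (about 2 mm).
- **Pose:** It looks level, with the handle outward.
- **Arm:** Wrist force was close to zero with the gripper open and clear.
- **Bystanders:** The heat sink, tub, drives and screwdriver look unmoved in the final scene picture. I checked these by eye only, without measuring.

No check failed. The only disagreement was 1–2 mm between cameras on the knob's position, which did not affect the grip.

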